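Lock the filter stage onto the sole press's air filter and open the air cock

ROBOT

A 7-joint arm with a two-finger parallel gripper is mounted at the origin on the work surface. World frame = base frame: x ahead of the robot, y to its left, z up, the work surface at z = 0. Lengths are in m, angles in degrees, forces in N, time in s.
With the tool pointing down it reaches from about 0.425 to 0.875 m from the base axis. Payload 4.7 kg.
Tool frame: the origin (TCP) lies midway between the tips of the shut fingers; the grasp point (between the pads) lies 19 mm behind it; z points along the fingers, y is the line along which they close (so a half turn about z gives the same grasp; the last joint's range is limited). The gripper opens to 87 mm and grips with 3 to 60 N. Pads are 19 mm wide; open, the fingers measure 117 mm over their backs; the gripper's body (75 mm by 190 mm) begins 51 mm behind the grasp point.
Start: joints at [-63.936, 18.392, -4.016, 83.108, 1.295, 78.541, -3.26], TCP at [0.277, 0.588, 0.223] pointing down, gripper open.
Joint ranges: [-163.93, 163.93], [-17.29, 119.83], [-79.2, 71.16], [3.27, 140.29], [-89.18, 269.18], [5.43, 117.66], [-154.24, 154.24]. Speed limits (degrees/s): [147.25, 147.25, 180, 180, 180, 180, 180].

INTERFACE

Orientations are given as [roll, pitch, yaw] about the fixed x, y, z axes, in that order (R = Rz(yaw) Ry(pitch) Rx(roll)).
In Python, from cell import env gives the robot as it stands.
- The arm moves only by the tool step_arm, never from a script. Its argument "moves" is a list of rows, each an object with "dp": the shift along the tool's x, y, z in mm, a list of three; "dr": the turn, a rotation vector about the tool's x, y, z in rad, a list of three; "fingers": the closure, from 0 (fully open) to 1 (shut). In form: [{"dp": [dx, dy, dz], "dr": [ax, ay, az], "fingers": fingers}, ...]. A call has exactly 5 rows; each row shifts and turns the commanded pose from where the row before left it, along the tool's axes as they then stand; what a row does not reach is not made up. A row lasts 1/8 s, in which the tool goes at most 62.5 mm and 10.7 degrees, less where a joint would pass 70% of its speed; a pose out of reach is approached as far as the arm can. A call with a gripper value outside its range is refused whole. The fingers move at their own pace and stop on an object; "squeeze" is the grip in N (left out, the last holds). Time passes only in rows, so rows that do not move let the fingers close, or fill a call up. It gives the time, the measured TCP pose, the force, the opening and the grip force at its end, in the units of the state.
- env.get_obs(): the state, without advancing time (a new reading comes with each control period).
- env.read_camera(name): name is "scene" or "side" or "wrist"; returns the picture (480x640x3 uint8, red, green, blue); there is no depth.
- env.camera_model(name): a dict with "fx", "fy", "cx", "cy" (pixels), "R" (3x3) and "t" (3): a world point X has camera coordinates R X + t. Camera axes: x right, y down, z forward; pixel columns grow to the right and rows downward; lengths in m; the calibration is good to about 2 mm. A picture is of the moment at which its call begins: read the wrist's pose just before it. camera_model takes no time and is no camera call; for the wrist camera it gives the pose at the moment of the call.
- env.sign_off(): hands the job in; it is judged then, once.
The state is a dict: "time_s": time; "qpos": joint angles; "joint_velocities": joint speeds; "effort": joint torques, N m; "tool_pos": TCP position; "tool_rot": TCP orientation; "force": force on the tool from outside, world axes, zero at the start; "wrist_torque": the same for the moment, N m; "grip_width": finger opening in m; "grasp_force": force on a finger pad.
Only numpy, scipy, OpenCV 4.12 (cv2) and the standard library are available. Lean on these libraries where they do the work, as an engineer would, in place of code of your own. Each camera call takes 0.05 s, during which the arm holds its last target. There are 200 camera calls.

TASK

Take the loose filter stage standing on the bench, put it lugs-first into the spring-loaded collar of the leaning air filter, press it in and turn it clockwise (seen from its top) to the stop, then let it spring back so that it is locked, and let go. Then open the air cock fully: swing its handle round to its stop so that it lies along the pipe. Leave the other things on the bench where they are.

Things in the scene. Friction and masses are not known exactly. Their poses are not given: they have to be found in the camera images.
- canister: Loose filter stage, bare aluminium, 120 mm tall, about 0.35 kg, standing upright. Origin: centre of its underside; z up its axis. Steel spigot 37 mm across (z 0-24, chamfered foot) with two lugs at its foot along +x and -x: 17 mm wide, z 0-8, reaching 29 mm from the axis. Round body 54 mm across (z 24-78), then a hexagonal top (z 78-120). A half turn about z leaves it the same.
- stage_grip (a point): Where to grip the stage: on its axis 100 mm above its underside, in the hexagonal top, 56 mm across flats. The flats are 32 mm wide and 42 mm high and face the stage's +-y and every 60 degrees from there. The dark slot shape on the top is only a look; it runs along x, like the lugs.
- socket: Mouth of the leaning air filter, fixed to the bench. Origin: centre of the mouth, 135 mm above the bench, on the top face of the collar; z points out of the mouth along the filter's axis, which leans 30 degrees from vertical, roughly towards the robot; y is level. All heights below are along this z; 'turned' means about this z.
- collar_rim (a point): Centre of the mouth again. Collar 76 mm square, 30 mm deep, bore 43 mm, with a slot across it (two notches, 23 mm wide, 68 mm long over all) for the lugs. The slot lies along the socket's x, turned by up to 15 degrees either way: this angle is NOT reported. See it (the collar's sides are parallel to it) or feel for it: off the notches the lugs land on the rim.
- spring_plate (a point): Top of the spring plate inside the collar, free, 8 mm below the mouth. It gives 6 N at first, 0.6 N more per mm; hard bottom 22 mm below the mouth. The lugs turn under the rim only while the stage's underside is pressed to 18-22 mm below the mouth (aim for 20), and only clockwise seen from the mouth, 90 degrees from the notches to a hard stop.
- lock_seat (a point): Where the centre of the stage's underside sits when locked: 14 mm below the mouth. At the hard stop the rim has a recess underneath: let up, the spring lifts the stage to here and holds it. Not turned, it springs up to 8 mm below the mouth; turned only part way, it stays about 18 mm below.
- cock: The shut-off cock, a brass ball valve fixed to the bench apart from the filter. Origin: on the bench under the handle's pivot; z is up, the pipe runs along y, 45 mm above the bench.
- cock_handle (a joint): Angle of the cock's handle: 0 = shut, handle across the pipe, pointing to the cock's -x; it grows anticlockwise seen from above; hard stop at 1.571 = fully open, handle along the pipe, pointing to the cock's -y. Stiff: about 0.22 N m; it stays where it is left.
- handle_grip (a point): Middle of the handle's grey sleeve, on the centre line, 94 mm from the pivot and 88 mm above the bench. The sleeve is 72 mm long, 16 mm wide and 14 mm high (z 81 to 95 mm above the bench); the whole handle reaches 130 mm from the pivot.
- glue_can: Bystander: steel can with black lid, 72 mm across, 150 mm tall. Origin at the centre of its underside.
- tea_glass: Bystander: glass tumbler, 60 mm across, 85 mm tall. Origin at the centre of its underside.
- hammer: Bystander: hammer lying along its x, handle to -x, about 300 mm long, its head crosswise.
There are look-alikes about, which are no part of the job. What is shaped like the canister but red or yellow is not meant.

How it is judged:
By the outcome, as a careful person would: the job done as asked, in the order asked, and still so for the second after the job is handed in, with the robot touching nothing.
It also fails if it takes over 67 s, if anything falls off the work surface, if the arm or the gripper's body presses on something with over 40 N, if the wrist force passes 120 N, or if a joint passes its speed limit or range.

## Working session

There is one attempt and no reset: what is moved stays moved. The work goes in short steps, Python scripts to look and compute and a tool call to move; the robot and the scene stay as the last step left them, time stands still between calls to the robot, and variables do not carry over. Pictures are saved under pics/ and viewed, at most 10 in all, crops included, and the job is handed in when it is done.

Besides the shell and the picture viewer there is one more tool, called as name(argument=value, ...) on one line, values as JSON. step_arm: Moves the arm, as the interface text tells. Its arguments: {"type":"object","properties":{"moves":{"type":"array","items":{"type":"object","properties":{"dp":{"type":"array","items":{"type":"number"}},"dr":{"type":"array","items":{"type":"number"}},"fingers":{"type":"number"}}}},"squeeze":{"type":"number"}},"required":["moves"]}

```bash
mkdir -p pics; ls
python3 - <<'E'
from cell import env
import cv2,numpy as np
for n in ["scene","side","wrist"]:
    m=env.camera_model(n); im=env.read_camera(n)
    cv2.imwrite(f"pics/{n}0.png",im[:,:,::-1])
    print(n,m["fx"],m["cx"],m["cy"],np.round(m["R"],4).tolist(),np.round(m["t"],4).tolist())
o=env.get_obs();print(o)
E
```

```text
pics
scene 485.6008695765359 316.4317726133265 241.6995494739665 [[-0.0427, 0.9989, -0.018], [0.8118, 0.0242, -0.5834], [-0.5823, -0.0395, -0.812]] [0.0217, -0.3628, 1.3733]
side 479.1883513920569 323.6327852425639 240.7102576345992 [[-0.9814, -0.1919, 0.01], [-0.1343, 0.6479, -0.7498], [0.1374, -0.7372, -0.6616]] [0.5171, 0.1284, 0.8726]
wrist 335.93763673573966 320.0143225778891 232.710900805528 [[0.4273, 0.9041, -0.0024], [0.8672, -0.4091, 0.2838], [0.2556, -0.1233, -0.9589]] [-0.6484, -0.0336, 0.3923]
{'time_s': 0.15, 'qpos': array([-63.9368385 ,  18.43031538,  -4.01628326,  83.15892465,
         1.29594389,  78.54020218,  -3.26094896]), 'joint_velocities': array([ 0.04177135, -0.13889219,  0.03223509, -0.12811092, -0.03165607,
        0.00941899, -0.13862835]), 'effort': array([-3.96120013e-04, -4.91794753e+01, -4.04738970e-01, -3.12880719e+01,
       -6.39577350e-02,  4.02707071e-02,  1.00766711e-04]), 'tool_pos': array([0.27718756, 0.58747572, 0.22170071]), 'tool_rot': array([-1.79915830e+02,  5.70448590e-03,  1.54746191e+02]), 'force': array([-0.67180035,  0.04268658,  0.43818327]), 'wrist_torque': array([ 0.01632712, -0.03089471,  0.04118852]), 'grasp_force': 0.0, 'grip_width': 0.08702126042142098}
```

View pics/scene0.png

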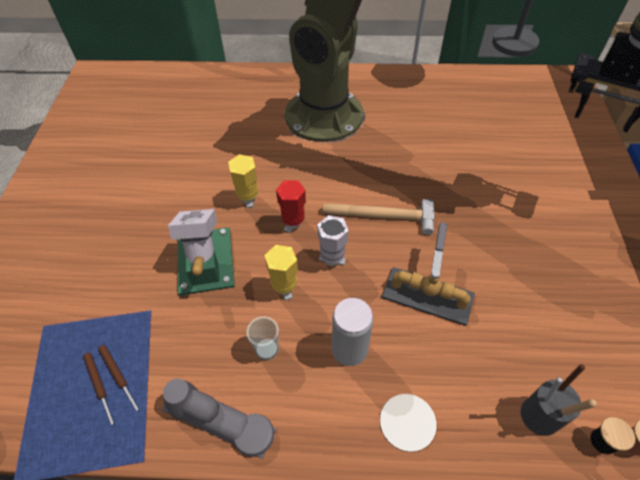

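View pics/side0.png

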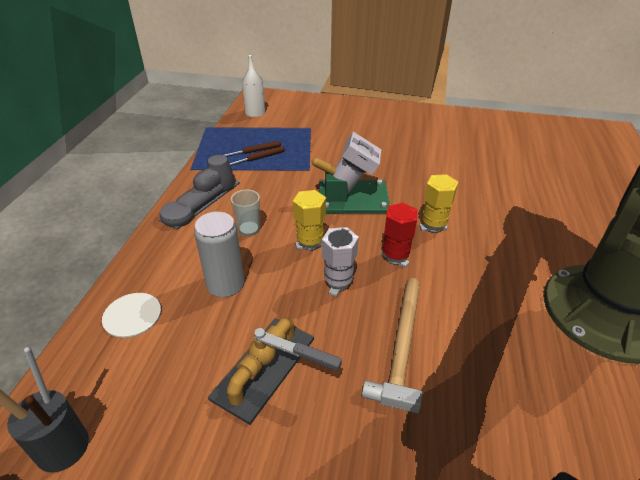

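The scene view shows the canister at about (333,240), the collar at (193,222) and the cock at (432,285). In the side view they are at (340,258), (363,155) and (270,355). Next I'll zoom in on these in one mosaic.

```bash
cat > h.py <<'E'
import numpy as np,cv2
from cell import env
def ray(m,uv):
    d=np.array([(uv[0]-m["cx"])/m["fx"],(uv[1]-m["cy"])/m["fy"],1.]);R=np.array(m["R"]);t=np.array(m["t"])
    d=R.T@d; return -R.T@t,d/np.linalg.norm(d)
def onplane(m,uv,z):
    c,d=ray(m,uv);return c+d*(z-c[2])/d[2]
def tri(obs):
    A=np.zeros((3,3));b=np.zeros(3);L=[]
    for m,uv in obs:
        c,d=ray(m,uv);P=np.eye(3)-np.outer(d,d);A+=P;b+=P@c;L.append((c,P))
    X=np.linalg.solve(A,b);return X,max(np.linalg.norm(P@(X-c)) for c,P in L)
def proj(m,X):
    p=np.array(m["R"])@np.array(X)+np.array(m["t"]);return np.array([m["fx"]*p[0]/p[2]+m["cx"],m["fy"]*p[1]/p[2]+m["cy"]])
E
python3 - <<'E'
import cv2,numpy as np
s=cv2.imread("pics/scene0.png");d=cv2.imread("pics/side0.png")
def c(im,x,y,w=66,h=50): return cv2.resize(im[y:y+h,x:x+w],(400,300),interpolation=cv2.INTER_CUBIC)
m=np.vstack([np.hstack([c(s,300,212),c(d,308,225,)]),np.hstack([c(s,160,200,80,60),c(d,320,125,80,60)])])
cv2.imwrite("pics/mos.png",m)
from h import *
S=env.camera_model("scene");D=env.camera_model("side")
print("can",tri([(S,(332,226)),(D,(341,236))]),"collar",tri([(S,(193,220)),(D,(363,150))]))
print("piv",tri([(S,(437,283)),(D,(261,333))]),"tip",tri([(S,(443,226)),(D,(339,363))]))
E
```

```text
can (array([0.49198462, 0.03242074, 0.12090271]), np.float64(0.0014242564875316724)) collar (array([ 0.49080595, -0.2516046 ,  0.12799437]), np.float64(0.0007893359218711438))
piv (array([0.58653219, 0.23684102, 0.07663919]), np.float64(0.00951813668437145)) tip (array([0.45578648, 0.2658737 , 0.08435138]), np.float64(0.0029132588723490035))
```

View pics/mos.png

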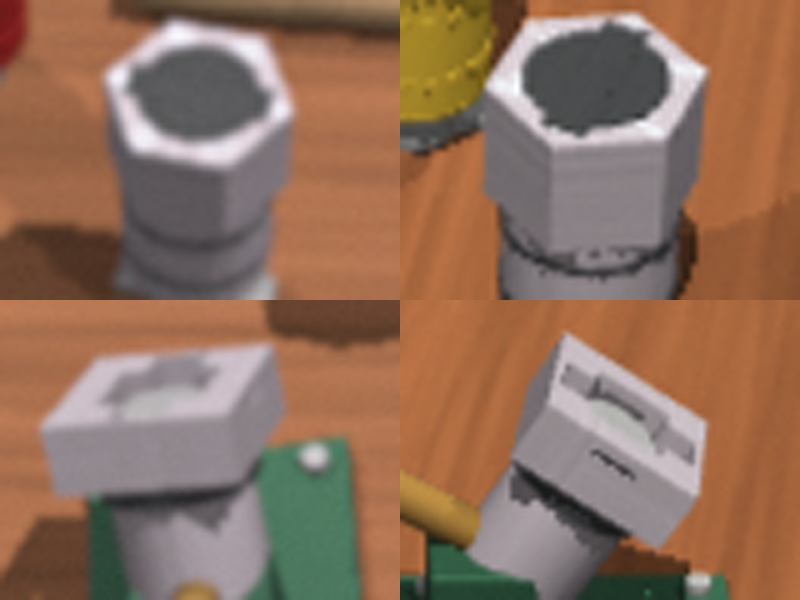

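The mosaic shows the hex corners of the canister, with the slot ears pointing at the left and right corners in the scene view. It also shows all four top corners of the collar in both views, with its slot along world x. I'll triangulate these.

Run:
```python
from h import *
S=env.camera_model("scene");D=env.camera_model("side")
f=lambda p,s,o:((p[0]+.5)/s-.5+o[0],(p[1]+.5)/s-.5+o[1])
# collar corners: (+x,-y),(-x,-y),(-x,+y),(+x,+y)
cs=[f(p,5,(160,200)) for p in [(42,128),(100,57),(275,45),(230,112)]]
cd=[f(p,5,(320,125)) for p in [(165,35),(307,122),(297,193),(153,110)]]
P=[]
for a,b in zip(cs,cd):
    X,e=tri([(S,a),(D,b)]);P.append(X);print(np.round(X,4),round(e,4))
P=np.array(P);c=P.mean(0);n=np.linalg.svd(P-c)[2][2];n*=np.sign(n[2])
xd=(P[0]+P[3]-P[1]-P[2])/2;yd=(P[2]+P[3]-P[0]-P[1])/2
print("collar",c,n,np.degrees(np.arccos(n[2])),xd,yd,np.linalg.norm(xd),np.linalg.norm(yd))
# hex corners, ordered
hs=[f(p,400/66,(300,212)) for p in [(105,75),(130,152),(225,168),(293,105),(265,35),(170,22)]]
hd=[f(p,400/66,(308,225)) for p in [(237,15),(130,22),(88,88),(155,142),(270,142),(307,72)]]
H=[]
for a,b in zip(hs,hd):
    X,e=tri([(S,a),(D,b)]);H.append(X);print(np.round(X,4),round(e,4))
H=np.array(H);c=H.mean(0);print("can",c)
for i in range(6):
    d=H[i]-c;print(np.degrees(np.arctan2(d[1],d[0]))-(-90+60*i),np.hypot(*d[:2]))
for nm,a,b in [("piv",(437,283),(261,333)),("sleeve",(438,261),(318,357)),("tip",(443,226),(339,363))]:
    print(nm,onplane(S,a,.09),onplane(D,b,.09))
```

```text
[ 0.5206 -0.2915  0.1477] 0.0008
[ 0.4545 -0.2911  0.1118] 0.0011
[ 0.4523 -0.2153  0.121 ] 0.002
[ 0.5148 -0.2161  0.1536] 0.001
collar [ 0.48556233 -0.25350469  0.13351927] [-0.46862637 -0.11186808  0.87628469] 28.802615431097312 [ 0.06427413 -0.00058437  0.03427822] [-0.00395063  0.07560612  0.00753647] 0.07284574017104936 0.07608345040151351
[0.4861 0.0018 0.1179] 0.0007
[0.517  0.0111 0.1171] 0.0012
[0.5232 0.0428 0.1175] 0.001
[0.4994 0.0652 0.1211] 0.0007
[0.468  0.0557 0.1185] 0.0005
[0.4622 0.023  0.1177] 0.0008
can [0.49264554 0.03327453 0.11829057]
-11.802221778925272 0.03215185752759552
-12.338904976843217 0.03290890026348696
-12.598667526209702 0.03197930669246589
-11.966835068652415 0.032610133531982895
-12.313103874558067 0.033299824501799705
-371.3764774966945 0.03208197481060875
piv [0.60287311 0.23921571 0.09      ] [0.57660104 0.23846658 0.09      ]
sleeve [0.55166707 0.24636734 0.09      ] [0.48454398 0.26320775 0.09      ]
tip [0.46301337 0.26583946 0.09      ] [0.4533874  0.26716532 0.09      ]
```

```bash
cat >> h.py <<'E'
from scipy.spatial.transform import Rotation as Ro
def tool():
    o=env.get_obs();return np.array(o["tool_pos"]),Ro.from_euler("xyz",o["tool_rot"],degrees=True),o
def plan(p1,R1,n=None,p0=None,R0=None):
    if p0 is None: p0,R0,_=tool()
    rv=(R0.inv()*R1).as_rotvec();d=np.array(p1)-p0
    k=n or int(5*np.ceil(max(np.linalg.norm(d)/.058,np.degrees(np.linalg.norm(rv))/10.2)/5))
    print("rows",k,"dist",np.round(d,4),"rot",np.round(np.degrees(rv),2))
    for i in range(k):
        Ri=R0*Ro.from_rotvec(rv*i/k);print(np.round(Ri.inv().apply(d/k)*1000,1).tolist(),np.round(rv/k,4).tolist())
def down(psi): return Ro.from_euler("xyz",[180,0,psi],degrees=True)
E
python3 - <<'E'
from h import *
p,R,o=tool();W=env.camera_model("wrist");Rc=np.array(W["R"]);c=-Rc.T@np.array(W["t"])
print("cam in tool",R.inv().apply(c-p),"axes in tool",np.round(R.inv().as_matrix()@Rc.T,3).tolist())
for n,uv in [("red",(291,187)),("yel",(281,256)),("yel2",(242,162))]:print(n,onplane(env.camera_model("scene"),uv,.12))
n=np.array([-.469,-.112,.876])
R1=down(90+(-30)) 
cam=R.inv().apply(c-p)
p1=np.array([.486,-.2535,.134])+np.array([-.1,0,.22])-R1.apply(cam)
print(p1);plan(p1,R1)
E
```

```text
cam in tool [ 0.07865245 -0.00037126 -0.1626059 ] axes in tool [[-0.001, -0.959, -0.284], [1.0, -0.001, -0.001], [0.001, -0.284, 0.959]]
red [ 0.3889334 -0.0580777  0.12     ]
yel [ 0.56938299 -0.06438971  0.12      ]
yel2 [ 0.31622707 -0.17461645  0.12      ]
[ 0.3469953  -0.32180065  0.1913941 ]
rows 20 dist [ 0.0698 -0.9093 -0.0303] rot [-6.000e-02  7.000e-02  9.475e+01]
[-22.6, -39.6, 1.6] [-0.0001, 0.0001, 0.0827]
[-25.7, -37.6, 1.6] [-0.0001, 0.0001, 0.0827]
[-28.8, -35.4, 1.6] [-0.0001, 0.0001, 0.0827]
[-31.6, -32.9, 1.6] [-0.0001, 0.0001, 0.0827]
[-34.2, -30.2, 1.6] [-0.0001, 0.0001, 0.0827]
[-36.6, -27.2, 1.6] [-0.0001, 0.0001, 0.0827]
[-38.7, -24.1, 1.6] [-0.0001, 0.0001, 0.0827]
[-40.6, -20.8, 1.5] [-0.0001, 0.0001, 0.0827]
[-42.1, -17.4, 1.5] [-0.0001, 0.0001, 0.0827]
[-43.4, -13.9, 1.5] [-0.0001, 0.0001, 0.0827]
[-44.4, -10.2, 1.5] [-0.0001, 0.0001, 0.0827]
[-45.1, -6.5, 1.5] [-0.0001, 0.0001, 0.0827]
[-45.5, -2.8, 1.5] [-0.0001, 0.0001, 0.0827]
[-45.6, 1.0, 1.5] [-0.0001, 0.0001, 0.0827]
[-45.4, 4.7, 1.5] [-0.0001, 0.0001, 0.0827]
[-44.8, 8.5, 1.5] [-0.0001, 0.0001, 0.0827]
[-44.0, 12.1, 1.5] [-0.0001, 0.0001, 0.0827]
[-42.8, 15.7, 1.5] [-0.0001, 0.0001, 0.0827]
[-41.4, 19.2, 1.5] [-0.0001, 0.0001, 0.0827]
[-39.6, 22.6, 1.5] [-0.0001, 0.0001, 0.0827]
```

step_arm(moves=[{"dp": [-40, -39.5, -3], "dr": [0, 0, 0], "fingers": 0}, {"dp": [-40, -39.5, -3], "dr": [0, 0, 0], "fingers": 0}, {"dp": [-40, -39.5, -3], "dr": [0, 0, 0], "fingers": 0}, {"dp": [-40, -39.5, -3], "dr": [0, 0, 0], "fingers": 0}, {"dp": [-40, -39.5, -3], "dr": [0, 0, 0], "fingers": 0}])

```text
time_s: 0.78
tool_pos: [0.3744, 0.3219, 0.2375]
tool_rot: [180.0, 0.0, 154.7]
force: [0.8, 0.3, -0.6]
grip_width: 0.0868
grasp_force: 0.0
```

step_arm(moves=[{"dp": [-40, -39.5, -3], "dr": [0, 0, 0], "fingers": 0}, {"dp": [-40, -39.5, -3], "dr": [0, 0, 0], "fingers": 0}, {"dp": [-40, -39.5, -3], "dr": [0, 0, 0], "fingers": 0}, {"dp": [-40, -39.5, -3], "dr": [0, 0, 0], "fingers": 0}, {"dp": [-40, -39.5, -3], "dr": [0, 0, 0], "fingers": 0}])

```text
time_s: 1.4
tool_pos: [0.4708, 0.0582, 0.2527]
tool_rot: [180.0, 0.0, 154.8]
force: [0.2, 0.4, 0.1]
grip_width: 0.087
grasp_force: 0.0
```

step_arm(moves=[{"dp": [-15, -45, 7], "dr": [0, 0, 0], "fingers": 0}, {"dp": [-15, -45, 7], "dr": [0, 0, 0], "fingers": 0}, {"dp": [-15, -45, 7], "dr": [0, 0, 0], "fingers": 0}, {"dp": [-15, -45, 7], "dr": [0, 0, 0], "fingers": 0}, {"dp": [-15, -45, 7], "dr": [0, 0, 0], "fingers": 0}])

```text
time_s: 2.02
tool_pos: [0.4419, -0.1769, 0.2173]
tool_rot: [180.0, 0.0, 154.8]
force: [-0.0, 0.2, 0.2]
grip_width: 0.0871
grasp_force: 0.0
```

step_arm(moves=[{"dp": [-8, -25, 3], "dr": [0, 0, 0], "fingers": 0}, {"dp": [-8, -25, 3], "dr": [0, 0, 0], "fingers": 0}, {"dp": [-8, -25, 3], "dr": [0, 0, 0], "fingers": 0}, {"dp": [0, 0, 0], "dr": [0, 0, 0], "fingers": 0}, {"dp": [0, 0, 0], "dr": [0, 0, 0], "fingers": 0}])

```text
time_s: 2.65
tool_pos: [0.4323, -0.2526, 0.2084]
tool_rot: [180.0, -0.0, 154.8]
force: [0.5, 0.2, 0.3]
grip_width: 0.0872
grasp_force: 0.0
```

Run:
```python
from h import *
import pickle
p,R,o=tool();W=env.camera_model("wrist");im=env.read_camera("wrist")
print(p,o["tool_rot"],o["time_s"],o["qpos"],proj(W,[.4856,-.2535,.1335]))
pickle.dump(W,open("w1.pkl","wb"));cv2.imwrite("pics/w1.png",im[:,:,::-1])
```

```text
[ 0.43233213 -0.25261572  0.20840247] [ 1.79960868e+02 -2.55945296e-02  1.54783588e+02] 2.65 [-17.90716837  -0.77151547  45.36847833 106.38420812   0.53103226
  74.18558491  92.09731963] [348.64636627 302.32138235]
```

View pics/w1.png

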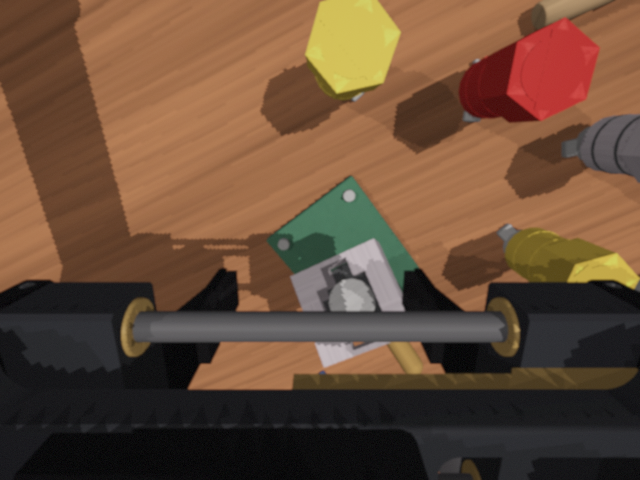

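The collar's top face is at about (350,300), partly hidden behind the gripper. I'll shift the tool so the collar moves up in the image, then take two views.

step_arm(moves=[{"dp": [-35, 0, -5], "dr": [0, 0, 0], "fingers": 0}, {"dp": [-35, 0, -5], "dr": [0, 0, 0], "fingers": 0}, {"dp": [-10, 0, 0], "dr": [0, 0, 0], "fingers": 0}, {"dp": [0, 0, 0], "dr": [0, 0, 0], "fingers": 0}, {"dp": [0, 0, 0], "dr": [0, 0, 0], "fingers": 0}])

```text
time_s: 3.32
tool_pos: [0.5035, -0.2872, 0.2184]
tool_rot: [180.0, -0.1, 154.7]
force: [-0.5, -0.4, 0.3]
grip_width: 0.0872
grasp_force: 0.0
```

Run:
```python
from h import *
import pickle
p,R,o=tool();W=env.camera_model("wrist");im=env.read_camera("wrist")
print(p,o["time_s"],o["qpos"],proj(W,[.4856,-.2535,.1335]))
pickle.dump(W,open("w2.pkl","wb"));cv2.imwrite("pics/w2.png",im[:,:,::-1])
```

```text
[ 0.50351668 -0.28718331  0.21836136] 3.325 [-14.05112799  12.58140053  47.77829459  95.26309826  -9.59341259
  76.45747281 100.04824233] [351.18035633 200.51828469]
```

step_arm(moves=[{"dp": [0, 40, -20], "dr": [0, 0, 0], "fingers": 0}, {"dp": [0, 40, -20], "dr": [0, 0, 0], "fingers": 0}, {"dp": [0, 20, -10], "dr": [0, 0, 0], "fingers": 0}, {"dp": [0, 0, 0], "dr": [0, 0, 0], "fingers": 0}, {"dp": [0, 0, 0], "dr": [0, 0, 0], "fingers": 0}])

```text
time_s: 4.0
tool_pos: [0.5458, -0.1991, 0.2679]
tool_rot: [-179.9, -0.1, 154.6]
force: [-0.0, -0.8, 0.6]
grip_width: 0.087
grasp_force: 0.0
```

Run:
```python
from h import *
import pickle
p,R,o=tool();W3=env.camera_model("wrist");im=env.read_camera("wrist")
print(p,o["time_s"],o["qpos"])
pickle.dump(W3,open("w3.pkl","wb"));cv2.imwrite("pics/w3.png",im[:,:,::-1])
W2=pickle.load(open("w2.pkl","rb"))
L=[]
for W,f in [(W2,"pics/w2.png"),(W3,"pics/w3.png")]:
    u,v=proj(W,[.4856,-.2535,.1335]).astype(int);x,y=max(u-70,0),max(v-70,0);print(u,v,x,y)
    L.append(cv2.resize(cv2.imread(f)[y:y+140,x:x+140],None,fx=400/140,fy=400/140,interpolation=cv2.INTER_CUBIC)[:400,:400])
cv2.imwrite("pics/mos2.png",np.hstack(L))
```

```text
[ 0.54576194 -0.19913328  0.26794278] 4.0 [-21.743092    10.7327729   45.16058059  90.74028826  -7.60841361
  81.77380329  88.6209654 ]
351 200 281 130
236 189 166 119
```

View pics/mos2.png

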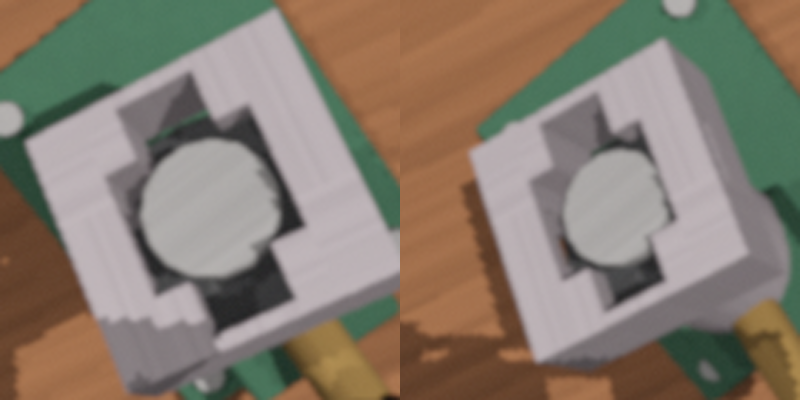

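The mosaic shows the collar's four top corners and the slot ends in both wrist views. The left view has corners at (27,145), (277,8), (395,270) and (135,395). The right view has (70,152), (265,40), (347,252) and (138,360). I'll triangulate with all four views.

Run:
```python
from h import *
import pickle
W2=pickle.load(open("w2.pkl","rb"));W3=pickle.load(open("w3.pkl","rb"))
f=lambda p,s,o:((p[0]+.5)/s-.5+o[0],(p[1]+.5)/s-.5+o[1])
S=env.camera_model("scene");D=env.camera_model("side");k=400/140
# order (+x,-y),(-x,-y),(-x,+y),(+x,+y)
c2=[f(p,k,(281,130)) for p in [(135,396),(27,145),(277,8),(396,268),(153,90),(256,321)]]
c3=[f(p,k,(166,119)) for p in [(138,361),(70,152),(265,40),(347,252),(170,109),(236,295)]]
cs=[f(p,5,(160,200)) for p in [(42,128),(100,57),(275,45),(230,112)]]
cd=[f(p,5,(320,125)) for p in [(165,35),(307,122),(297,193),(153,110)]]
def rep(P):
    c=P[:4].mean(0);n=np.linalg.svd(P[:4]-c)[2][2];n*=np.sign(n[2])
    xd=(P[0]+P[3]-P[1]-P[2])/2;yd=(P[2]+P[3]-P[0]-P[1])/2
    print("c",np.round(c,4),"n",np.round(n,4),"lean",round(np.degrees(np.arccos(n[2])),2),"az",round(np.degrees(np.arctan2(n[1],n[0])),2),"len",np.linalg.norm(xd),np.linalg.norm(yd))
    # slot angle in plane relative to horizontal-level frame
    y=np.cross([0,0,1],n);y/=np.linalg.norm(y);x=np.cross(y,n)
    a=lambda v:round(np.degrees(np.arctan2(v@y,v@x)),2)
    print(" x",x,"ang xd",a(xd),"yd-90",a(yd)-90, "slot",a(P[4]-P[5]) if len(P)>4 else "")
    if len(P)>4: print("slot mid",(P[4]+P[5])/2,np.linalg.norm(P[4]-P[5]))
PW=np.array([tri([(W2,a),(W3,b)])[0] for a,b in zip(c2,c3)])
r=[tri([(W2,a),(W3,b),(S,s),(D,d)]) for a,b,s,d in zip(c2,c3,cs,cd)]
PA=np.array([x for x,_ in r]);print([round(e,4) for _,e in r])
rep(PW);rep(PA)
print(np.round(PW,4).tolist())
```

```text
[np.float64(0.0014), np.float64(0.0013), np.float64(0.0025), np.float64(0.0014)]
c [ 0.4848 -0.2527  0.1358] n [-0.4929 -0.0368  0.8693] lean 29.62 az -175.72 len 0.07537086068882358 0.07362918443852674
 x [-0.86689941 -0.06480861 -0.49425223] ang xd 176.29 yd-90 -182.16 slot -3.68
slot mid [ 0.48484044 -0.25294942  0.13499792] 0.0686083015341414
c [ 0.4854 -0.2534  0.1336] n [-0.4695 -0.1085  0.8762] lean 28.81 az -166.99 len 0.07433414480315913 0.07555762522178512
 x [-0.85373441 -0.19722394 -0.48191315] ang xd 168.22 yd-90 -191.23000000000002 slot 
[[0.5188, -0.2886, 0.1557], [0.4539, -0.2903, 0.1147], [0.4501, -0.215, 0.1199], [0.5164, -0.2167, 0.1531], [0.4555, -0.2529, 0.1172], [0.5141, -0.253, 0.1528]]
```

Run:
```python
from h import *
import pickle
W1=pickle.load(open("w1.pkl","rb"));S=env.camera_model("scene")
def edge(im,m,roi,s):
    x,y,w,h=roi;c=cv2.imread(im);hs=cv2.cvtColor(c,cv2.COLOR_BGR2HSV)
    k=cv2.inRange(hs,(60,80,30),(90,255,200));k[:y]=0;k[y+h:]=0;k[:,:x]=0;k[:,x+w:]=0
    cn=max(cv2.findContours(k,0,1)[0],key=cv2.contourArea);hull=cv2.approxPolyDP(cv2.convexHull(cn),2.5,True)[:,0]
    P=np.array([onplane(m,p,.01) for p in hull])
    for i in range(len(P)):
        d=P[(i+1)%len(P)]-P[i];print(s,hull[i],hull[(i+1)%len(P)],np.round(np.linalg.norm(d),3),round(np.degrees(np.arctan2(d[1],d[0]))%180,1))
edge("pics/scene0.png",S,(160,215,90,90),"S");edge("pics/w1.png",W1,(230,150,250,150),"W1")
p,R,o=tool();print(p,o["tool_rot"])
p1=np.array([.4926,.0333,.20]);plan(p1,down(138))
```

```text
S [228 229] [232 285] 0.153 11.7
S [232 285] [180 294] 0.11 103.4
S [180 294] [179 240] 0.144 12.7
S [179 240] [228 229] 0.113 107.9
W1 [268 240] [351 177] 0.116 102.3
W1 [351 177] [417 268] 0.131 11.8
W1 [417 268] [403 288] 0.029 125.1
W1 [403 288] [295 272] 0.128 55.6
W1 [295 272] [268 240] 0.049 12.0
[ 0.54568644 -0.19932341  0.26788394] [-1.79944890e+02 -5.93580069e-02  1.54569251e+02]
rows 5 dist [-0.0531  0.2326 -0.0679] rot [-0.06 -0.05 16.57]
[29.6, 37.5, 13.6] [-0.0002, -0.0002, 0.0578]
[31.7, 35.7, 13.6] [-0.0002, -0.0002, 0.0578]
[33.7, 33.8, 13.6] [-0.0002, -0.0002, 0.0578]
[35.6, 31.8, 13.6] [-0.0002, -0.0002, 0.0578]
[37.4, 29.7, 13.6] [-0.0002, -0.0002, 0.0578]
```

step_arm(moves=[{"dp": [29.6, 37.5, 13.6], "dr": [0, 0, 0.058], "fingers": 0}, {"dp": [31.7, 35.7, 13.6], "dr": [0, 0, 0.058], "fingers": 0}, {"dp": [33.7, 33.8, 13.6], "dr": [0, 0, 0.058], "fingers": 0}, {"dp": [35.6, 31.8, 13.6], "dr": [0, 0, 0.058], "fingers": 0}, {"dp": [37.4, 29.7, 13.6], "dr": [0, 0, 0.058], "fingers": 0}])

```text
time_s: 4.68
tool_pos: [0.4925, 0.0349, 0.1996]
tool_rot: [-180.0, -0.0, 137.9]
force: [1.0, 0.6, -0.3]
grip_width: 0.0869
grasp_force: 0.0
```

Run:
```python
from h import *
p,R,o=tool();print(p,o["tool_rot"],o["qpos"])
plan(np.array([.4926,.0333,.081]),down(138),5)
```

```text
[0.49251173 0.03493135 0.19962987] [-1.79981773e+02 -1.57196443e-02  1.37854588e+02] [-40.95591881  -0.9643412   33.77962645 107.66217412   0.56012204
  73.16422193  40.51209001]
rows 5 dist [ 1.000e-04 -1.600e-03 -1.186e-01] rot [-0.02 -0.02 -0.15]
[-0.2, -0.2, 23.7] [-0.0001, -0.0001, -0.0005]
[-0.2, -0.2, 23.7] [-0.0001, -0.0001, -0.0005]
[-0.2, -0.2, 23.7] [-0.0001, -0.0001, -0.0005]
[-0.2, -0.2, 23.7] [-0.0001, -0.0001, -0.0005]
[-0.2, -0.2, 23.7] [-0.0001, -0.0001, -0.0005]
```

step_arm(moves=[{"dp": [0, 0, 30], "dr": [0, 0, 0], "fingers": 0}, {"dp": [0, 0, 30], "dr": [0, 0, 0], "fingers": 0}, {"dp": [0, 0, 30], "dr": [0, 0, 0], "fingers": 0}, {"dp": [0, 0, 20], "dr": [0, 0, 0], "fingers": 0}, {"dp": [0, 0, 8.5], "dr": [0, 0, 0], "fingers": 0}])

```text
time_s: 5.3
tool_pos: [0.4922, 0.0335, 0.0805]
tool_rot: [-179.8, -0.1, 138.0]
force: [-0.3, -0.2, -0.3]
grip_width: 0.0864
grasp_force: 0.0
```

step_arm(moves=[{"dp": [0, 0, 0], "dr": [0, 0, 0], "fingers": 0.3}, {"dp": [0, 0, 0], "dr": [0, 0, 0], "fingers": 0.5}, {"dp": [0, 0, 0], "dr": [0, 0, 0], "fingers": 1}, {"dp": [0, 0, 0], "dr": [0, 0, 0], "fingers": 1}, {"dp": [0, 0, 0], "dr": [0, 0, 0], "fingers": 1}], squeeze=50)

```text
time_s: 5.92
tool_pos: [0.4938, 0.0354, 0.0826]
tool_rot: [179.9, 0.0, 138.1]
force: [0.2, 0.3, 2.2]
grip_width: 0.0558
grasp_force: 49.9
```

```bash
cat >> h.py <<'E'
ez=np.array([-np.sin(np.pi/6)*np.cos(np.radians(12)),-np.sin(np.pi/6)*np.sin(np.radians(12)),np.cos(np.pi/6)])
C=np.array([.485,-.253,.135])
az=np.radians(-.3);h=np.array([np.cos(az),np.sin(az),0]);h[2]=-(h@ez)/ez[2];slot=h/np.linalg.norm(h)
# canister frame in the socket: x along slot
def sock(turn=0): return Ro.from_matrix(np.c_[slot,np.cross(ez,slot),ez])*Ro.from_euler("z",turn,degrees=True)
E
python3 - <<'E'
from h import *
p,R,o=tool();print(p,o["tool_rot"],o["time_s"],o["qpos"],o["grip_width"],o["grasp_force"])
E
```

```text
[0.49379211 0.03535078 0.08257024] [1.79949887e+02 2.64672054e-02 1.38127914e+02] 5.925 [-39.5904062    6.81964045  34.50901639 115.34277068  -4.51600127
  59.05284581  45.1790434 ] 0.055765921999155366 49.877507040509954
```

step_arm(moves=[{"dp": [0, 0, -15], "dr": [0, 0, 0], "fingers": 1}, {"dp": [0, 0, -40], "dr": [0, 0, 0], "fingers": 1}, {"dp": [0, 0, -50], "dr": [0, 0, 0], "fingers": 1}, {"dp": [0, 0, -50], "dr": [0, 0, 0], "fingers": 1}, {"dp": [0, 0, -30], "dr": [0, 0, 0], "fingers": 1}])

```text
time_s: 6.55
tool_pos: [0.4939, 0.0352, 0.2704]
tool_rot: [179.8, 0.1, 138.1]
force: [0.4, 0.6, -3.5]
grip_width: 0.0556
grasp_force: 49.9
```

```bash
cat >> h.py <<'E'
X=Ro.from_euler("z",60,degrees=True)*Ro.from_euler("x",180,degrees=True)
def tgt(up,turn=0): return C+ez*(.0826+up),sock(turn)*X
def stat():
    p,R,o=tool();rc=R*X.inv();b=p+R.apply([0,0,.0826])
    Rl=sock().inv();d=Rl.apply(b-C)*1000;rv=(Rl*rc).as_rotvec(degrees=True)
    print("t",round(o["time_s"],2),"underside in socket mm",np.round(d,1),"rotvec deg",np.round(rv,1),"F socket",np.round(Rl.apply(o["force"]),1),"T",np.round(o["wrist_torque"],2),"grip",round(o["grip_width"],4),round(o["grasp_force"],1));print("q",np.round(o["qpos"],1))
E
python3 - <<'E'
from h import *
stat();p,R=tgt(.04);print(p,R.as_euler("xyz",degrees=True));plan(p,R)
E
```

```text
t 6.55 underside in socket mm [ 32.6 291.2  11.2] rotvec deg [15.  28.4 74.9] F socket [-1.4  0.3 -3.3] T [-0.04 -0.02  0.02] grip 0.0556 49.9
q [-41.9  -3.4  33.6 101.5   1.9  81.2  39.5]
[ 0.42503955 -0.26574499  0.24117471] [156.35833384 -19.02631564  65.32445337]
rows 10 dist [-0.0689 -0.3009 -0.0292] rot [-32.08   1.24  74.94]
[-15.0, -27.0, 2.9] [-0.056, 0.0022, 0.1308]
[-18.4, -24.9, 1.4] [-0.056, 0.0022, 0.1308]
[-21.5, -22.4, -0.0] [-0.056, 0.0022, 0.1308]
[-24.2, -19.3, -1.2] [-0.056, 0.0022, 0.1308]
[-26.5, -15.9, -2.3] [-0.056, 0.0022, 0.1308]
[-28.3, -12.2, -3.1] [-0.056, 0.0022, 0.1308]
[-29.7, -8.2, -3.8] [-0.056, 0.0022, 0.1308]
[-30.5, -4.0, -4.2] [-0.056, 0.0022, 0.1308]
[-30.7, 0.2, -4.3] [-0.056, 0.0022, 0.1308]
[-30.4, 4.5, -4.3] [-0.056, 0.0022, 0.1308]
```

step_arm(moves=[{"dp": [-15, -27, 2.9], "dr": [-0.056, 0.002, 0.131], "fingers": 1}, {"dp": [-18.4, -24.9, 1.4], "dr": [-0.056, 0.002, 0.131], "fingers": 1}, {"dp": [-21.5, -22.4, 0], "dr": [-0.056, 0.002, 0.131], "fingers": 1}, {"dp": [-24.2, -19.3, -1.2], "dr": [-0.056, 0.002, 0.131], "fingers": 1}, {"dp": [-26.5, -15.9, -2.3], "dr": [-0.056, 0.002, 0.131], "fingers": 1}])

```text
time_s: 7.18
tool_pos: [0.4583, -0.1159, 0.2533]
tool_rot: [165.1, -5.7, 100.9]
force: [0.9, 0.4, -3.0]
grip_width: 0.0557
grasp_force: 49.9
```

step_arm(moves=[{"dp": [-28.3, -12.2, -3.1], "dr": [-0.056, 0.002, 0.131], "fingers": 1}, {"dp": [-29.7, -8.2, -3.8], "dr": [-0.056, 0.002, 0.131], "fingers": 1}, {"dp": [-30.5, -4, -4.2], "dr": [-0.056, 0.002, 0.131], "fingers": 1}, {"dp": [-30.7, 0.2, -4.3], "dr": [-0.056, 0.002, 0.131], "fingers": 1}, {"dp": [-30.4, 4.5, -4.3], "dr": [-0.056, 0.002, 0.131], "fingers": 1}])

```text
time_s: 7.8
tool_pos: [0.4231, -0.2669, 0.2387]
tool_rot: [156.5, -18.9, 64.9]
force: [0.5, -0.2, -3.0]
grip_width: 0.0553
grasp_force: 49.9
```

Run:
```python
from h import *
stat();p,R=tgt(.04);plan(p,R,5)
for n in ["scene","side"]: cv2.imwrite(f"pics/{n}1.png",env.read_camera(n)[:,:,::-1])
```

```text
t 7.8 underside in socket mm [-3.1 -1.6 38.9] rotvec deg [-0.2  0.1 -0.3] F socket [-1.  -0.5 -2.8] T [-0.28  0.94 -0.01] grip 0.0553 49.9
q [ 13.  -16.6  29.2 120.3 -18.8  57.5  21.2]
rows 5 dist [0.002  0.0011 0.0025] rot [ 0.01  0.27 -0.32]
[0.5, 0.4, -0.2] [0.0, 0.0009, -0.0011]
[0.5, 0.4, -0.2] [0.0, 0.0009, -0.0011]
[0.5, 0.4, -0.2] [0.0, 0.0009, -0.0011]
[0.5, 0.4, -0.2] [0.0, 0.0009, -0.0011]
[0.5, 0.4, -0.2] [0.0, 0.0009, -0.0011]
```

Run:
```python
import cv2,numpy as np
s=cv2.imread("pics/scene1.png");d=cv2.imread("pics/side1.png")
c=lambda im,x,y:cv2.resize(im[y:y+110,x:x+110],(400,400),interpolation=cv2.INTER_CUBIC)
cv2.imwrite("pics/mos3.png",np.hstack([c(s,140,150),c(d,310,75)]))
```

```text
(no output)
```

View pics/mos3.png

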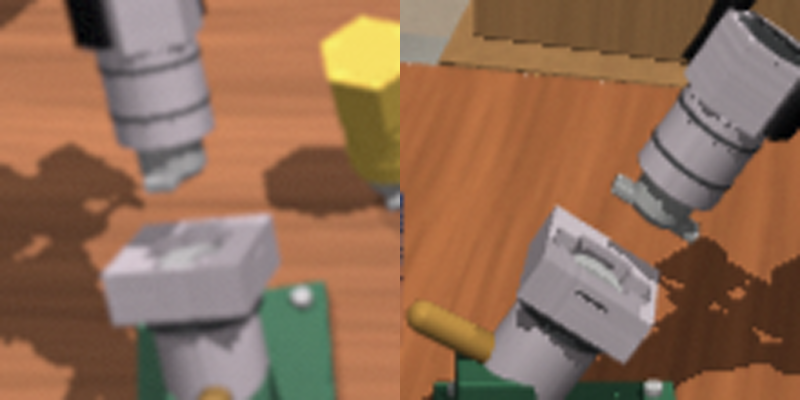

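The canister hangs above the collar with its lugs along the slot and is only a few mm off. I'll correct that and descend.

step_arm(moves=[{"dp": [1, 1, 0], "dr": [0, 0.002, -0.002], "fingers": 1}, {"dp": [1.5, 1, 10], "dr": [0, 0.002, -0.003], "fingers": 1}, {"dp": [0, 0, 14], "dr": [0, 0, 0], "fingers": 1}, {"dp": [0, 0, 10], "dr": [0, 0, 0], "fingers": 1}, {"dp": [0, 0, 0], "dr": [0, 0, 0], "fingers": 1}])

```text
time_s: 8.52
tool_pos: [0.4434, -0.2598, 0.209]
tool_rot: [156.5, -18.9, 65.6]
force: [0.5, 0.1, -1.6]
grip_width: 0.0558
grasp_force: 49.9
```

Run:
```python
from h import *
stat();p,R=tgt(-.008);plan(p,R,5)
```

```text
t 8.53 underside in socket mm [-0.1  2.2  2.6] rotvec deg [0.1 0.2 0.3] F socket [-0.4 -0.1 -1.7] T [-0.23  0.92 -0.03] grip 0.0558 49.9
q [ 11.3 -13.4  29.7 121.7 -21.4  53.6  23.3]
rows 5 dist [ 0.0051 -0.0009 -0.0094] rot [-0.25 -0.    0.27]
[-0.4, 0.2, 2.1] [-0.0009, -0.0, 0.0009]
[-0.4, 0.2, 2.1] [-0.0009, -0.0, 0.0009]
[-0.4, 0.2, 2.1] [-0.0009, -0.0, 0.0009]
[-0.4, 0.2, 2.1] [-0.0009, -0.0, 0.0009]
[-0.4, 0.2, 2.1] [-0.0009, -0.0, 0.0009]
```

step_arm(moves=[{"dp": [-1, 0.5, 1], "dr": [0, 0, 0], "fingers": 1}, {"dp": [-0.7, 0.5, 1], "dr": [0, 0, 0], "fingers": 1}, {"dp": [0, 0, 2], "dr": [0, 0, 0], "fingers": 1}, {"dp": [0, 0, 2], "dr": [0, 0, 0], "fingers": 1}, {"dp": [0, 0, 0], "dr": [0, 0, 0], "fingers": 1}])

```text
time_s: 9.15
tool_pos: [0.4465, -0.2622, 0.2051]
tool_rot: [156.4, -18.9, 65.6]
force: [-0.4, 0.1, -2.5]
grip_width: 0.0557
grasp_force: 49.9
```

Run:
```python
from h import *
stat()
```

```text
t 9.15 underside in socket mm [ 0.8 -0.8 -2.1] rotvec deg [0.  0.1 0.2] F socket [-1.5 -0.2 -2. ] T [-0.25  0.92 -0.06] grip 0.0557 49.9
q [ 11.1 -12.7  30.  121.7 -22.   53.   24. ]
```

step_arm(moves=[{"dp": [0, 0, 1.5], "dr": [0, 0, 0], "fingers": 1}, {"dp": [0, 0, 1.5], "dr": [0, 0, 0], "fingers": 1}, {"dp": [0, 0, 1.5], "dr": [0, 0, 0], "fingers": 1}, {"dp": [0, 0, 1.5], "dr": [0, 0, 0], "fingers": 1}, {"dp": [0, 0, 0], "dr": [0, 0, 0], "fingers": 1}])

```text
time_s: 9.78
tool_pos: [0.4494, -0.2616, 0.1999]
tool_rot: [156.4, -18.9, 65.5]
force: [0.3, -1.0, -1.8]
grip_width: 0.0552
grasp_force: 49.9
```

Run:
```python
from h import *
stat()
```

```text
t 9.78 underside in socket mm [ 0.9 -0.8 -8.1] rotvec deg [0.  0.1 0.2] F socket [-0.7 -1.2 -1.6] T [-0.2   1.02 -0.04] grip 0.0552 49.9
q [ 10.9 -12.1  30.2 121.9 -22.5  52.3  24.3]
```

step_arm(moves=[{"dp": [0, 0, 2.5], "dr": [0, 0, 0], "fingers": 1}, {"dp": [0, 0, 2.5], "dr": [0, 0, 0], "fingers": 1}, {"dp": [0, 0, 2.5], "dr": [0, 0, 0], "fingers": 1}, {"dp": [0, 0, 2.5], "dr": [0, 0, 0], "fingers": 1}, {"dp": [0, 0, 1.5], "dr": [0, 0, 0], "fingers": 1}], squeeze=60)

```text
time_s: 10.4
tool_pos: [0.4547, -0.2608, 0.1909]
tool_rot: [156.3, -19.0, 65.5]
force: [-8.5, 0.9, 6.2]
grip_width: 0.0556
grasp_force: 59.9
```

Run:
```python
from h import *
stat()
```

```text
t 10.4 underside in socket mm [  1.1  -1.1 -18.5] rotvec deg [0.1 0.  0.2] F socket [-4.4  1.9  9.4] T [0.27 1.77 0.37] grip 0.0556 59.9
q [ 10.5 -11.1  30.4 122.3 -23.5  51.1  25.1]
```

step_arm(moves=[{"dp": [0.2, -0.7, 0.8], "dr": [0, 0, 0], "fingers": 1}, {"dp": [0.2, -0.7, 0.7], "dr": [0, 0, 0], "fingers": 1}, {"dp": [0, 0, 0], "dr": [0, 0, 0.07], "fingers": 1}, {"dp": [0, 0, 0], "dr": [0, 0, 0.1], "fingers": 1}, {"dp": [0, 0, 0], "dr": [0, 0, 0.1], "fingers": 1}])

```text
time_s: 11.02
tool_pos: [0.4558, -0.2612, 0.191]
tool_rot: [161.9, -24.6, 49.8]
force: [-6.7, -1.7, 7.2]
grip_width: 0.0557
grasp_force: 59.9
```

Run:
```python
from h import *
stat()
```

```text
t 11.03 underside in socket mm [  2.4  -1.7 -19. ] rotvec deg [ -0.1  -0.2 -15.4] F socket [-2.3 -0.7  9.7] T [-0.2   0.94  0.09] grip 0.0557 59.9
q [ 12.4 -10.8  28.6 122.3 -24.2  50.9  10. ]
```

step_arm(moves=[{"dp": [0, 0, 0.8], "dr": [0, 0, 0.12], "fingers": 1}, {"dp": [0, 0, 0], "dr": [0, 0, 0.12], "fingers": 1}, {"dp": [0, 0, 0], "dr": [0, 0, 0.12], "fingers": 1}, {"dp": [0, 0, 0], "dr": [0, 0, 0.12], "fingers": 1}, {"dp": [0, 0, 0], "dr": [0, 0, 0.12], "fingers": 1}])

```text
time_s: 11.65
tool_pos: [0.4563, -0.2619, 0.1907]
tool_rot: [-179.9, -30.2, 11.4]
force: [-6.1, -0.7, 8.6]
grip_width: 0.0556
grasp_force: 59.9
```

Run:
```python
from h import *
stat()
```

```text
t 11.65 underside in socket mm [  2.7  -2.7 -19.4] rotvec deg [ -0.1  -0.3 -49.8] F socket [-1.1  0.3 10.5] T [-0.45  1.11 -0.06] grip 0.0556 59.9
q [ 16.4 -10.2  25.  122.2 -25.4  51.  -23.5]
```

step_arm(moves=[{"dp": [0, 0, 0.5], "dr": [0, 0, 0.12], "fingers": 1}, {"dp": [0, 0, 0], "dr": [0, 0, 0.12], "fingers": 1}, {"dp": [0, 0, 0], "dr": [0, 0, 0.12], "fingers": 1}, {"dp": [0, 0, 0], "dr": [0, 0, 0.12], "fingers": 1}, {"dp": [0, 0, 0], "dr": [0, 0, 0.1], "fingers": 1}])

```text
time_s: 12.28
tool_pos: [0.4564, -0.262, 0.1901]
tool_rot: [-162.3, -24.8, -25.7]
force: [-6.5, -1.3, 7.0]
grip_width: 0.0554
grasp_force: 59.9
```

Run:
```python
from h import *
stat()
```

```text
t 12.28 underside in socket mm [  2.5  -2.8 -19.9] rotvec deg [ -0.   -0.3 -83. ] F socket [-2.2 -0.4  9.4] T [-0.4   1.24 -0.05] grip 0.0554 59.9
q [ 19.9  -9.8  21.8 122.2 -26.3  51.2 -55.9]
```

step_arm(moves=[{"dp": [0, 0, 0], "dr": [0, 0, 0.05], "fingers": 1}, {"dp": [0, 0, 0], "dr": [0, 0, 0.05], "fingers": 1}, {"dp": [0, 0, 0], "dr": [0, 0, 0.03], "fingers": 1}, {"dp": [0, 0, 0], "dr": [0, 0, 0.03], "fingers": 1}, {"dp": [0, 0, 0], "dr": [0, 0, 0.02], "fingers": 1}])

```text
time_s: 12.9
tool_pos: [0.455, -0.2616, 0.1893]
tool_rot: [-158.3, -21.2, -36.0]
force: [-10.8, -1.9, 9.6]
grip_width: 0.0556
grasp_force: 59.9
```

Run:
```python
from h import *
stat();o=env.get_obs();print("Tz",o["wrist_torque"]@ez)
```

```text
t 12.9 underside in socket mm [  0.7  -2.3 -20.1] rotvec deg [ -0.1  -0.2 -93.2] F socket [-4.7 -0.5 13.8] T [-0.35  2.29  0.47] grip 0.0556 59.9
q [ 21.   -9.7  20.9 122.2 -26.5  51.4 -65.8]
Tz 0.34436972433981317
```

step_arm(moves=[{"dp": [0, 0, 0], "dr": [0, 0, 0.02], "fingers": 1}, {"dp": [0, 0, 0], "dr": [0, 0, 0.02], "fingers": 1}, {"dp": [0, 0, 0], "dr": [0, 0, 0], "fingers": 1}, {"dp": [0, 0, 0], "dr": [0, 0, 0], "fingers": 1}, {"dp": [0, 0, 0], "dr": [0, 0, 0], "fingers": 1}])

```text
time_s: 13.52
tool_pos: [0.4546, -0.2614, 0.189]
tool_rot: [-157.6, -20.4, -38.0]
force: [-12.6, -1.7, 9.9]
grip_width: 0.0558
grasp_force: 59.9
```

Run:
```python
from h import *
stat();o=env.get_obs();print("Tz",o["wrist_torque"]@ez)
```

```text
t 13.53 underside in socket mm [ -0.   -2.1 -20.1] rotvec deg [ -0.2  -0.1 -95.2] F socket [-6.1 -0.2 14.9] T [-0.72  2.37  1.33] grip 0.0558 59.9
q [ 21.2  -9.7  20.7 122.2 -26.4  51.4 -67.9]
Tz 1.2566845466563668
```

step_arm(moves=[{"dp": [0, 0, -1.5], "dr": [0, 0, 0], "fingers": 1}, {"dp": [0, 0, -1.5], "dr": [0, 0, 0], "fingers": 1}, {"dp": [0, 0, -1.5], "dr": [0, 0, -0.01], "fingers": 1}, {"dp": [0, 0, -1.5], "dr": [0, 0, -0.02], "fingers": 1}, {"dp": [0, 0, 0], "dr": [0, 0, 0], "fingers": 1}])

```text
time_s: 14.15
tool_pos: [0.452, -0.2611, 0.1934]
tool_rot: [-158.0, -20.9, -36.7]
force: [-6.5, -2.6, 3.0]
grip_width: 0.0554
grasp_force: 59.9
```

Run:
```python
from h import *
stat();o=env.get_obs();print("Tz",o["wrist_torque"]@ez)
```

```text
t 14.15 underside in socket mm [ -0.   -1.2 -15. ] rotvec deg [ -0.   -0.  -93.9] F socket [-4.2 -2.   6. ] T [-0.9   2.13 -0.2 ] grip 0.0554 59.9
q [ 21.2 -10.2  20.9 122.1 -26.1  52.1 -66.8]
Tz 0.050949021652460236
```

step_arm(moves=[{"dp": [0, 0, -1], "dr": [0, 0, 0], "fingers": 1}, {"dp": [0, 0, -0.7], "dr": [0, 0, 0], "fingers": 1}, {"dp": [0, 0, 0], "dr": [0, 0, 0], "fingers": 1}, {"dp": [0, 0, 0], "dr": [0, 0, 0], "fingers": 1}, {"dp": [0, 0, 0], "dr": [0, 0, 0], "fingers": 1}])

```text
time_s: 14.78
tool_pos: [0.4515, -0.2609, 0.1939]
tool_rot: [-158.1, -20.9, -36.6]
force: [-2.0, -4.4, -3.1]
grip_width: 0.0557
grasp_force: 59.9
```

Run:
```python
from h import *
stat();o=env.get_obs();print("Tz",o["wrist_torque"]@ez)
```

```text
t 14.78 underside in socket mm [ -0.3  -0.9 -14.4] rotvec deg [ -0.1  -0.  -93.8] F socket [-3.2 -4.5 -1.3] T [-1.77  1.94 -0.86] grip 0.0557 59.9
q [ 21.2 -10.3  20.8 122.1 -26.   52.2 -66.8]
Tz -0.08282134440991906
```

The stage is held at about -14 mm against the rim, so it is locked. Next I'll release it and retreat along the axis.

step_arm(moves=[{"dp": [0, 0, 0], "dr": [0, 0, 0], "fingers": 0.3}, {"dp": [0, 0, 0], "dr": [0, 0, 0], "fingers": 0}, {"dp": [0, 0, 0], "dr": [0, 0, 0], "fingers": 0}, {"dp": [0, 0, 0], "dr": [0, 0, 0], "fingers": 0}, {"dp": [0, 0, 0], "dr": [0, 0, 0], "fingers": 0}])

```text
time_s: 15.4
tool_pos: [0.4519, -0.2597, 0.1941]
tool_rot: [-158.0, -20.9, -36.5]
force: [-0.3, -0.2, 0.2]
grip_width: 0.0856
grasp_force: 0.0
```

step_arm(moves=[{"dp": [0, 0, -10], "dr": [0, 0, 0], "fingers": 0}, {"dp": [0, 0, -20], "dr": [0, 0, 0], "fingers": 0}, {"dp": [0, 0, -20], "dr": [0, 0, 0], "fingers": 0}, {"dp": [0, 0, -10], "dr": [0, 0, 0], "fingers": 0}, {"dp": [0, 0, 0], "dr": [0, 0, 0], "fingers": 0}])

```text
time_s: 16.02
tool_pos: [0.4225, -0.2668, 0.2469]
tool_rot: [-158.0, -21.0, -36.6]
force: [0.8, -0.1, -0.0]
grip_width: 0.0872
grasp_force: 0.0
```

Run:
```python
from h import *
stat();p,R,o=tool();print(p,o["tool_rot"])
for n in ["scene","side"]: cv2.imwrite(f"pics/{n}2.png",env.read_camera(n)[:,:,::-1])
s=cv2.imread("pics/scene2.png");d=cv2.imread("pics/side2.png")
c=lambda im,x,y,w=100:cv2.resize(im[y:y+w,x:x+w],(400,400),interpolation=cv2.INTER_CUBIC)
z=cv2.imread("pics/side0.png")
cv2.imwrite("pics/mos4.png",np.hstack([c(s,370,205,),c(d,310,85)]))
```

```text
t 16.02 underside in socket mm [ 0.6 -0.4 46.4] rotvec deg [ -0.   -0.1 -93.7] F socket [ 0.7 -0.2 -0.4] T [-0.1   0.71  0.01] grip 0.0872 0.0
q [ 23.9 -15.1  20.3 119.4 -22.7  59.4 -69.1]
[ 0.42247407 -0.2667863   0.24693347] [-158.00536989  -20.96040293  -36.55550653]
```

View pics/mos4.png

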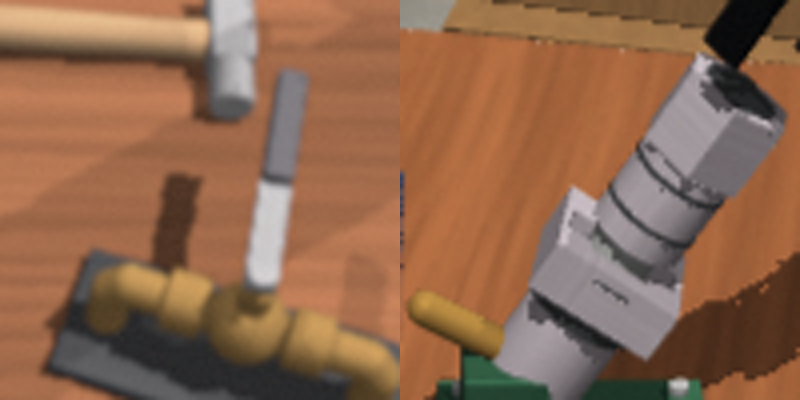

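The stage stands straight in the collar and the gripper is clear of it. The handle is visible too: its tip is at scene (443,223) and the sleeve's inner end at (439,250). I'll crop the side view for the handle.

Run:
```python
import cv2
d=cv2.imread("pics/side2.png");cv2.imwrite("pics/hs.png",cv2.resize(d[310:390,240:360],(600,400),interpolation=cv2.INTER_CUBIC))
```

```text
(no output)
```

View pics/hs.png

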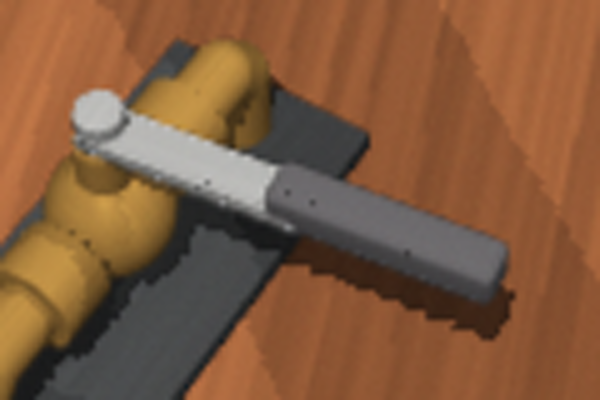

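Run:
```python
from h import *
S=env.camera_model("scene");D=env.camera_model("side")
f=lambda p,s,o:((p[0]+.5)/s-.5+o[0],(p[1]+.5)/s-.5+o[1])
r=[]
for n,a,b in [("tip",(293,73),(492,258)),("inner",(278,180),(276,182)),("piv",(264,272),(100,112))]:
    X,e=tri([(S,f(a,4,(370,205))),(D,f(b,5,(240,310)))]);r.append(X);print(n,X,e)
t,i,p=r
for a,b in [(t,i),(t,p)]:
    d=a-b;print(np.linalg.norm(d[:2]),np.degrees(np.arctan2(d[1],d[0])))
print("sleeve mid",(t+i)/2)
p,R,o=tool();print(o["force"])
```

```text
tip [0.45542793 0.26585595 0.09146712] 0.0004141026068830677
inner [0.52231226 0.25126627 0.08890213] 0.0008612571356764227
piv [0.57928548 0.23832513 0.09093953] 0.0006252972690113228
0.0684570887509509 167.69465400795792
0.12688041098717065 167.46813809196686
sleeve mid [0.4888701  0.25856111 0.09018462]
[-0.00306663 -0.26961256  0.27176138]
```

Run:
```python
from h import *
p,R,o=tool()
print("up20",R.inv().apply([0,0,20]))
pa=p+[0,0,.04];pb=np.array([.46,-.08,.29]);pc=np.array([.495,.29,.20]);pd=np.array([.495,.29,.079])
plan(pb,down(-10),8,pa,R);plan(pc,down(77.6),15,pb,down(-10))
print("can",onplane(env.camera_model("scene"),(352,314),.15))
```

```text
up20 [  7.11005181  -6.99770337 -17.33433907]
rows 8 dist [0.0376 0.186  0.0045] rot [-16.55 -25.15 -21.9 ]
[-9.2, -21.5, 4.2] [-0.0361, -0.0549, -0.0478]
[-7.9, -22.0, 3.9] [-0.0361, -0.0549, -0.0478]
[-6.7, -22.5, 3.5] [-0.0361, -0.0549, -0.0478]
[-5.4, -22.9, 3.0] [-0.0361, -0.0549, -0.0478]
[-4.1, -23.2, 2.5] [-0.0361, -0.0549, -0.0478]
[-2.9, -23.5, 1.8] [-0.0361, -0.0549, -0.0478]
[-1.7, -23.6, 1.1] [-0.0361, -0.0549, -0.0478]
[-0.5, -23.7, 0.3] [-0.0361, -0.0549, -0.0478]
rows 15 dist [ 0.035  0.37  -0.09 ] rot [  0.    0.  -87.6]
[-2.0, -24.7, 6.0] [0.0, 0.0, -0.1019]
[0.5, -24.8, 6.0] [0.0, 0.0, -0.1019]
[3.1, -24.6, 6.0] [0.0, 0.0, -0.1019]
[5.5, -24.1, 6.0] [0.0, 0.0, -0.1019]
[8.0, -23.5, 6.0] [0.0, 0.0, -0.1019]
[10.3, -22.5, 6.0] [0.0, 0.0, -0.1019]
[12.6, -21.4, 6.0] [0.0, 0.0, -0.1019]
[14.7, -20.0, 6.0] [0.0, 0.0, -0.1019]
[16.6, -18.4, 6.0] [0.0, 0.0, -0.1019]
[18.4, -16.6, 6.0] [0.0, 0.0, -0.1019]
[20.0, -14.6, 6.0] [0.0, 0.0, -0.1019]
[21.4, -12.5, 6.0] [0.0, 0.0, -0.1019]
[22.5, -10.3, 6.0] [0.0, 0.0, -0.1019]
[23.5, -7.9, 6.0] [0.0, 0.0, -0.1019]
[24.2, -5.5, 6.0] [0.0, 0.0, -0.1019]
can [0.70609691 0.07255102 0.15      ]
```

step_arm(moves=[{"dp": [7, -7, -17], "dr": [0, 0, 0], "fingers": 0}, {"dp": [-9.2, -21.5, 4.2], "dr": [-0.036, -0.055, -0.048], "fingers": 0}, {"dp": [-7.9, -22, 3.9], "dr": [-0.036, -0.055, -0.048], "fingers": 0}, {"dp": [-6.7, -22.5, 3.5], "dr": [-0.036, -0.055, -0.048], "fingers": 0}, {"dp": [-5.4, -22.9, 3], "dr": [-0.036, -0.055, -0.048], "fingers": 0}])

```text
time_s: 16.75
tool_pos: [0.4419, -0.1723, 0.2693]
tool_rot: [-170.5, -11.7, -21.8]
force: [0.4, 0.2, -0.4]
grip_width: 0.0873
grasp_force: 0.0
```

step_arm(moves=[{"dp": [-4.1, -23.2, 2.5], "dr": [-0.036, -0.055, -0.048], "fingers": 0}, {"dp": [-2.9, -23.5, 1.8], "dr": [-0.036, -0.055, -0.048], "fingers": 0}, {"dp": [-1.7, -23.6, 1.1], "dr": [-0.036, -0.055, -0.048], "fingers": 0}, {"dp": [-0.5, -23.7, 0.3], "dr": [-0.036, -0.055, -0.048], "fingers": 0}, {"dp": [0, 0, 0], "dr": [0, 0, 0], "fingers": 1}])

```text
time_s: 17.38
tool_pos: [0.4616, -0.077, 0.2707]
tool_rot: [-180.0, 0.0, -9.6]
force: [-0.7, -0.0, 0.3]
grip_width: 0.0826
grasp_force: 0.0
```

Run:
```python
from h import *
p,R,o=tool();print(p,o["tool_rot"],o["qpos"],o["time_s"])
plan([.495,.29,.20],down(77.6),10)
```

```text
[ 0.46156365 -0.07695651  0.27068971] [-1.79950631e+02  6.17957714e-03 -9.55763378e+00] [ 12.80029004  -4.7238854   -6.13693502 103.26316404  -0.56030302
  81.4378717  -92.79013775] 17.375
rows 10 dist [ 0.0334  0.367  -0.0707] rot [-4.000e-02 -3.000e-02 -8.716e+01]
[-2.8, -36.7, 7.1] [-0.0001, -0.0001, -0.1521]
[2.8, -36.7, 7.1] [-0.0001, -0.0001, -0.1521]
[8.3, -35.9, 7.1] [-0.0001, -0.0001, -0.1521]
[13.7, -34.2, 7.1] [-0.0001, -0.0001, -0.1521]
[18.7, -31.7, 7.1] [-0.0001, -0.0001, -0.1521]
[23.3, -28.5, 7.1] [-0.0001, -0.0001, -0.1521]
[27.4, -24.7, 7.1] [-0.0001, -0.0001, -0.1521]
[30.8, -20.3, 7.1] [-0.0001, -0.0001, -0.1521]
[33.5, -15.4, 7.1] [-0.0001, -0.0001, -0.1521]
[35.4, -10.1, 7.1] [-0.0001, -0.0001, -0.1521]
```

step_arm(moves=[{"dp": [-2.8, -36.7, 7], "dr": [0, 0, -0.152], "fingers": 1}, {"dp": [2.8, -36.7, 7], "dr": [0, 0, -0.152], "fingers": 1}, {"dp": [8.3, -35.9, 7], "dr": [0, 0, -0.152], "fingers": 1}, {"dp": [13.7, -34.2, 7], "dr": [0, 0, -0.152], "fingers": 1}, {"dp": [18.7, -31.7, 7], "dr": [0, 0, -0.152], "fingers": 1}])

```text
time_s: 18.0
tool_pos: [0.4782, 0.1032, 0.2358]
tool_rot: [180.0, -0.1, 33.8]
force: [0.3, -0.6, 0.8]
grip_width: 0.035
grasp_force: 0.0
```

step_arm(moves=[{"dp": [23.3, -28.5, 7], "dr": [0, 0, -0.152], "fingers": 1}, {"dp": [27.4, -24.7, 7], "dr": [0, 0, -0.152], "fingers": 1}, {"dp": [30.8, -20.3, 7], "dr": [0, 0, -0.152], "fingers": 1}, {"dp": [33.5, -15.4, 7], "dr": [0, 0, -0.152], "fingers": 1}, {"dp": [35.4, -10.1, 7], "dr": [0, 0, -0.152], "fingers": 1}])

```text
time_s: 18.62
tool_pos: [0.4966, 0.2865, 0.2007]
tool_rot: [179.9, -0.0, 77.3]
force: [-0.0, 0.6, -0.1]
grip_width: 0.0004
grasp_force: 0.0
```

Run:
```python
from h import *
p,R,o=tool();print(p,o["tool_rot"],o["qpos"],o["time_s"],o["grip_width"])
plan([.495,.29,.079],down(77.6),5)
```

```text
[0.49664904 0.28654874 0.20072125] [ 1.79931191e+02 -2.72680735e-02  7.73364175e+01] [ -9.3534618   11.40723008 -26.43693107  95.39038148   5.28048714
  74.36542391 -49.42199125] 18.625 0.0004143947212355607
rows 5 dist [-0.0016  0.0035 -0.1217] rot [ 0.07 -0.03 -0.26]
[0.6, -0.5, 24.3] [0.0002, -0.0001, -0.0009]
[0.6, -0.5, 24.3] [0.0002, -0.0001, -0.0009]
[0.6, -0.5, 24.3] [0.0002, -0.0001, -0.0009]
[0.6, -0.5, 24.3] [0.0002, -0.0001, -0.0009]
[0.6, -0.5, 24.3] [0.0002, -0.0001, -0.0009]
```

step_arm(moves=[{"dp": [1, -0.5, 30], "dr": [0, 0, 0], "fingers": 1}, {"dp": [1, -0.5, 30], "dr": [0, 0, 0], "fingers": 1}, {"dp": [1, -0.5, 30], "dr": [0, 0, 0], "fingers": 1}, {"dp": [0, 0, 20], "dr": [0, 0, 0], "fingers": 1}, {"dp": [0, 0, 11], "dr": [0, 0, 0], "fingers": 1}])

```text
time_s: 19.25
tool_pos: [0.4951, 0.289, 0.0786]
tool_rot: [-180.0, 0.0, 77.1]
force: [0.4, 0.3, 0.5]
grip_width: 0.0005
grasp_force: 0.0
```

```bash
cat >> h.py <<'E'
PV=np.array([.580,.2384])
def arc(th,off=.0175,z=.079):
    a=np.radians(167.6+th);u=np.array([np.cos(a),np.sin(a)]);t=np.array([-u[1],u[0]])
    return np.r_[PV+.094*u-off*t,z],down(77.6+th)
def arcplan(t0,t1,n,off=.0175):
    p,R,o=tool();q=PV-p[:2];w=-q
    print("t",o["time_s"],"pos",p,"rot",o["tool_rot"],"F",o["force"],"T",o["wrist_torque"])
    for k in range(1,n+1):
        P1,R1=arc(t0+(t1-t0)*k/n,off)
        print(np.round(R.inv().apply(P1-p)*1000,1).tolist(),np.round((R.inv()*R1).as_rotvec(),3).tolist());p,R=P1,R1
E
python3 - <<'E'
from h import *
arcplan(0,0,1);arcplan(0,40,6)
E
```

```text
t 19.25 pos [0.49514714 0.28899547 0.07859789] rot [-1.79982967e+02  2.05251476e-02  7.71284855e+01] F [0.44961307 0.27051524 0.45285385] T [-0.07045092  0.07541217 -0.00123034]
[-13.7, -0.1, -0.4] [-0.0, 0.0, -0.008]
t 19.25 pos [0.49514714 0.28899547 0.07859789] rot [-1.79982967e+02  2.05251476e-02  7.71284855e+01] F [0.44961307 0.27051524 0.45285385] T [-0.07045092  0.07541217 -0.00123034]
[-24.7, -1.5, -0.4] [-0.0, 0.0, -0.125]
[-11.0, -1.4, -0.0] [0.0, 0.0, -0.116]
[-11.0, -1.4, -0.0] [0.0, 0.0, -0.116]
[-11.0, -1.4, -0.0] [0.0, 0.0, -0.116]
[-11.0, -1.4, -0.0] [0.0, 0.0, -0.116]
[-11.0, -1.4, -0.0] [0.0, 0.0, -0.116]
```

step_arm(moves=[{"dp": [-13.7, 0, 0], "dr": [0, 0, -0.008], "fingers": 1}, {"dp": [-11, -1.4, 0], "dr": [0, 0, -0.116], "fingers": 1}, {"dp": [-11, -1.4, 0], "dr": [0, 0, -0.116], "fingers": 1}, {"dp": [-11, -1.4, 0], "dr": [0, 0, -0.116], "fingers": 1}, {"dp": [-11, -1.4, 0], "dr": [0, 0, -0.116], "fingers": 1}])

```text
time_s: 19.88
tool_pos: [0.4847, 0.2338, 0.0806]
tool_rot: [179.9, -0.1, 104.5]
force: [-0.7, 3.8, -2.9]
grip_width: 0.0006
grasp_force: 1.7
```

Run:
```python
from h import *
arcplan(26.7,66.7,6)
```

```text
t 19.875 pos [0.4846664  0.23378126 0.08060574] rot [ 1.79853687e+02 -1.19965609e-01  1.04499928e+02] F [-0.66488076  3.83268828 -2.88630259] T [0.7268676  0.02177081 0.02155534]
[-12.6, -1.9, 1.6] [0.003, -0.002, -0.113]
[-11.0, -1.4, -0.0] [-0.0, 0.0, -0.116]
[-11.0, -1.4, -0.0] [0.0, 0.0, -0.116]
[-11.0, -1.4, -0.0] [-0.0, 0.0, -0.116]
[-11.0, -1.4, -0.0] [0.0, 0.0, -0.116]
[-11.0, -1.4, -0.0] [0.0, 0.0, -0.116]
```

step_arm(moves=[{"dp": [-12, -1.6, 1], "dr": [0, 0, -0.114], "fingers": 1}, {"dp": [-11, -1.4, 0.5], "dr": [0, 0, -0.116], "fingers": 1}, {"dp": [-11, -1.4, 0], "dr": [0, 0, -0.116], "fingers": 1}, {"dp": [-11, -1.4, 0], "dr": [0, 0, -0.116], "fingers": 1}, {"dp": [-11, -1.4, 0], "dr": [0, 0, -0.116], "fingers": 1}])

```text
time_s: 20.5
tool_pos: [0.5042, 0.1817, 0.0797]
tool_rot: [179.8, 0.0, 137.6]
force: [-0.9, 3.3, 0.8]
grip_width: 0.0004
grasp_force: 1.6
```

Run:
```python
from h import *
arcplan(60,90,5)
```

```text
t 20.5 pos [0.50415115 0.18171153 0.07969541] rot [1.79777263e+02 1.81233476e-02 1.37620799e+02] F [-0.93165056  3.29241132  0.82283723] T [0.80608412 0.1864684  0.08220295]
[-10.2, -2.3, 0.7] [0.004, 0.001, -0.104]
[-9.9, -1.3, -0.0] [0.0, 0.0, -0.105]
[-9.9, -1.3, -0.0] [0.0, 0.0, -0.105]
[-9.9, -1.3, -0.0] [0.0, 0.0, -0.105]
[-9.9, -1.3, -0.0] [0.0, 0.0, -0.105]
```

step_arm(moves=[{"dp": [-10, -1.8, 0.5], "dr": [0, 0, -0.105], "fingers": 1}, {"dp": [-10, -1.3, 0], "dr": [0, 0, -0.105], "fingers": 1}, {"dp": [-10, -1.3, 0], "dr": [0, 0, -0.105], "fingers": 1}, {"dp": [-10, -1.3, 0], "dr": [0, 0, -0.105], "fingers": 1}, {"dp": [-5, -0.6, 0], "dr": [0, 0, -0.053], "fingers": 1}])

```text
time_s: 21.12
tool_pos: [0.5295, 0.1557, 0.0783]
tool_rot: [-179.9, -0.9, 164.7]
force: [-28.2, 7.1, 20.3]
grip_width: 0.0005
grasp_force: 14.9
```

Run:
```python
from h import *
arcplan(87,92,1)
```

```text
t 21.125 pos [0.52954786 0.15565666 0.0782757 ] rot [-179.89727368   -0.92863311  164.70088421] F [-28.21341437   7.10284637  20.27599254] T [ 1.46948468  6.2246844  -0.24338894]
[-17.4, -2.0, -1.0] [-0.001, -0.016, -0.085]
```

The force is unexpectedly high before the estimated stop. I'll back off a little and look.

step_arm(moves=[{"dp": [4, 0, 0], "dr": [0, 0, 0], "fingers": 1}, {"dp": [4, 0, 0], "dr": [0, 0, 0], "fingers": 1}, {"dp": [4, 0, 0], "dr": [0, 0, 0], "fingers": 1}, {"dp": [0, 0, 0], "dr": [0, 0, 0], "fingers": 1}, {"dp": [0, 0, 0], "dr": [0, 0, 0], "fingers": 1}])

```text
time_s: 21.75
tool_pos: [0.5269, 0.1543, 0.0777]
tool_rot: [180.0, 0.1, 164.4]
force: [-0.3, -0.4, 0.4]
grip_width: 0.0006
grasp_force: 0.0
```

Run:
```python
from h import *
arcplan(87,92,1)
s=env.read_camera("scene")[:,:,::-1];d=env.read_camera("side")[:,:,::-1]
c=lambda im,x,y,w,h:cv2.resize(im[y:y+h,x:x+w],(400,400),interpolation=cv2.INTER_CUBIC)
cv2.imwrite("pics/s3.png",s);cv2.imwrite("pics/d3.png",d)
cv2.imwrite("pics/mos5.png",np.hstack([c(s,350,200,130,130),c(d,190,280,170,170)]))
```

```text
t 21.75 pos [0.52694427 0.15430511 0.07766171] rot [1.79991483e+02 6.05449787e-02 1.64404285e+02] F [-0.30039409 -0.38307842  0.3773389 ] T [-0.01046228  0.04577045  0.04279433]
[-19.6, 0.1, -1.3] [0.0, 0.001, -0.091]
```

View pics/mos5.png

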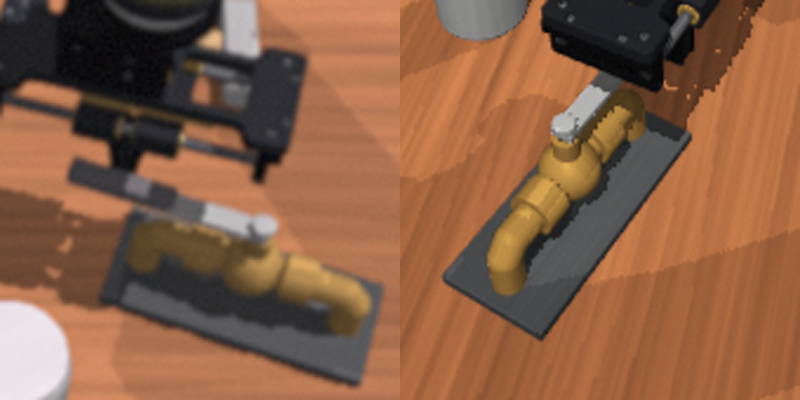

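The handle now lies nearly along the pipe, with its tip at about scene (374,254) and its pivot at (436,273), and nothing is jammed. I'll measure the angle against the pipe.

Run:
```python
from h import *
S=env.camera_model("scene");f=lambda p:((p[0]+.5)/(400/130)-.5+350,(p[1]+.5)/(400/130)-.5+200)
def az(a,b,z):
    A,B=onplane(S,f(a),z),onplane(S,f(b),z);d=B-A;print(A,B,np.linalg.norm(d),np.degrees(np.arctan2(d[1],d[0]))%360)
az((264,226),(74,168),.09)   # handle
az((355,383),(103,303),.0)   # plate near edge
az((140,232),(105,300),.005)
az((383,285),(355,383),.005)
# line-fit handle edges on brightness
im=cv2.imread("pics/s3.png")
p,R,o=tool();print(p)
# angle of handle from contact: tool face tangent
u=p[:2]-PV;print(np.degrees(np.arctan2(u[1],u[0]))%360)
```

```text
[0.58037309 0.23849813 0.09      ] [0.53929415 0.11883598 0.09      ] 0.1265168350195561 251.05311619989652
[0.64392069 0.30789806 0.        ] [0.58924136 0.14433233 0.        ] 0.1724632659282636 251.5154359263168
[0.53432332 0.17182656 0.005     ] [0.58966399 0.14521027 0.005     ] 0.0614086056139791 334.3146120756747
[0.57175553 0.33539397 0.005     ] [0.64641698 0.30642334 0.005     ] 0.08008513528466517 338.7924168693496
[0.52673085 0.15457779 0.07741073]
237.56397688898056
```

step_arm(moves=[{"dp": [0, 0, -5], "dr": [0, 0, -0.03], "fingers": 1}, {"dp": [-3, 0, 0], "dr": [0, 0, -0.02], "fingers": 1}, {"dp": [-3, 0, 0], "dr": [0, 0, 0], "fingers": 1}, {"dp": [-2, 0, 0], "dr": [0, 0, 0], "fingers": 1}, {"dp": [0, 0, 0], "dr": [0, 0, 0], "fingers": 1}])

```text
time_s: 22.48
tool_pos: [0.5286, 0.1551, 0.0816]
tool_rot: [-179.9, -0.6, 167.5]
force: [-13.8, 2.2, 9.1]
grip_width: 0.0003
grasp_force: 6.9
```

Run:
```python
from h import *
arcplan(87,92,1)
```

```text
t 22.475 pos [0.52855955 0.15513676 0.08159175] rot [-179.86727845   -0.63654152  167.47006419] F [-13.81597963   2.2011668    9.14914547] T [ 0.36798583  3.08136543 -0.08176729]
[-18.2, -2.1, 2.4] [-0.002, -0.011, -0.037]
```

The handle meets a hard stop at the same place, at well above its friction torque, so it is fully open. I'll back off and clear.

step_arm(moves=[{"dp": [6, 0, 0], "dr": [0, 0, 0], "fingers": 1}, {"dp": [10, 0, 0], "dr": [0, 0, 0], "fingers": 1}, {"dp": [10, 0, 0], "dr": [0, 0, 0], "fingers": 1}, {"dp": [0, 0, -15], "dr": [0, 0, 0], "fingers": 1}, {"dp": [0, 0, -50], "dr": [0, 0, 0], "fingers": 1}])

```text
time_s: 23.1
tool_pos: [0.5072, 0.158, 0.1467]
tool_rot: [-179.9, -0.2, 167.3]
force: [1.0, -0.7, 0.6]
grip_width: 0.0003
grasp_force: 0.0
```

step_arm(moves=[{"dp": [20, 0, -50], "dr": [0, 0, 0], "fingers": 1}, {"dp": [0, -40, -20], "dr": [0, 0, 0], "fingers": 1}, {"dp": [0, 0, 0], "dr": [0, 0, 0], "fingers": 1}, {"dp": [0, 0, 0], "dr": [0, 0, 0], "fingers": 1}, {"dp": [0, 0, 0], "dr": [0, 0, 0], "fingers": 1}])

```text
time_s: 23.72
tool_pos: [0.4802, 0.1251, 0.2168]
tool_rot: [180.0, -0.1, 167.4]
force: [0.0, 0.6, -0.3]
grip_width: 0.0008
grasp_force: 0.0
```

Run:
```python
from h import *
p,R,o=tool();print(p,o["force"],o["time_s"])
cv2.imwrite("pics/d4.png",env.read_camera("side")[:,:,::-1])
```

```text
[0.48020562 0.12511504 0.21684211] [ 0.00381558  0.6137618  -0.30502059] 23.725
```

View pics/d4.png

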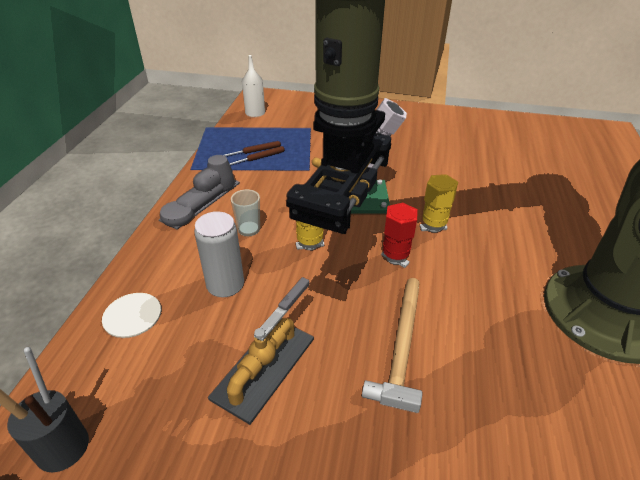

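The handle lies along the pipe, from (262,333) to (308,284). The stage stands in the collar at (390,115), and the other things haven't moved. I'll hand it in.

```bash
python3 -c "
from cell import env
print(env.sign_off())"
```

```text
the job is handed in; nothing more can be done
None
```

The filter stage is locked in the collar, the air cock's handle is at its stop along the pipe, the other things look unmoved in the last picture, and the job was handed in at about 24 s.

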